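# Seat the board carrier and hold the probes down through the guard window

### The arm

A 6-joint arm with a two-finger parallel gripper is mounted at the origin on the work surface. World frame = base frame: x ahead of the robot, y to its left, z up, the work surface at z = 0. Lengths are in m, angles in rad, forces in N, time in s.
With the tool pointing down it reaches from about 0.375 to 0.975 m from the base axis. Payload 3.8 kg.
Tool frame: the origin (TCP) lies where the fingers leave the gripper's body, on its centre line; the fingertips stand 73 mm ahead of it and the grasp point (between the pads) lies 54 mm ahead of it (nose_length is the distance from the TCP to the fingertips, in m); z points along the fingers, y is the line along which they close (so a half turn about z gives the same grasp; the last joint's range is limited). The gripper opens to 85 mm and grips with 20 to 120 N. Pads are 22 mm wide; open, the fingers measure 114 mm over their backs; the gripper's body (76 mm by 85 mm) begins 54 mm behind the grasp point. The pads swing forward as they close: fully open they stand 13 mm farther back than shut.
Start: joints at [-1.283, 0.264, 1.604, -0, 1.274, -0.037], TCP at [0.215, -0.64, 0.304] pointing down, gripper open.
Joint ranges: [-2.63, 2.63], [-0.94, 2.18], [0.31, 2.57], [-1.31, 4.45], [0, 2.66], [-2.55, 2.55]. Speed limits (rad/s): [2.57, 2.57, 3.14, 3.14, 3.14, 3.14].

### API

Orientations are given as a rotation vector (axis times angle).
In Python, from workcell import read_state, read_camera, calibration, finish_job, look_for, cut_out, tip_of, nose_length gives the robot as it stands.
- The arm moves only by the tool step_arm, never from a script. Its argument "targets" is a list of rows, each a list of 3 entries, a list of its own where there are three numbers: the turn, a rotation vector about the tool's x, y, z in rad, then the shift along the tool's x, y, z in mm, then the finger opening in mm, from 0 to 85.4. In form: [[[ax, ay, az], [x, y, z], grip], ...]. A call has 1 to 5 rows; each row shifts and turns the commanded pose from where the row before left it, along the tool's axes as they then stand; what a row does not reach is not made up. A row lasts 1/12 s, in which the tool goes at most 41.7 mm and 7.16 degrees, less where a joint would pass 70% of its speed; a pose out of reach is approached as far as the arm can. A call with a gripper value outside its range is refused whole. The fingers move at their own pace and stop on an object; "grip_force" is the grip in N (left out, the last holds). Time passes only in rows, so rows that do not move let the fingers close. It gives the time, the measured TCP pose, the force, the opening and the grip force at its end, in the units of the state.
- read_state(): the state, without advancing time (a new reading comes with each control period).
- read_camera(name): name is "scene" or "top"; returns the picture (480x640x3 uint8, red, green, blue); there is no depth.
- calibration(name): a dict with "camera_matrix" (3x3 intrinsics, pixels), "dist_coeffs" ([k1, k2, p1, p2, k3] as OpenCV has them; the pictures are not rectified), "R" (3x3) and "t" (3): a world point X has camera coordinates R X + t. Camera axes: x right, y down, z forward; pixel columns grow to the right and rows downward; lengths in m; the calibration is good to about 2 mm. A picture is of the moment at which its call begins. calibration takes no time and is no camera call.
- finish_job(): hands the job in; it is judged then, once.
Trained networks look in the newest picture that a camera, given by its name, has taken for a name from the list of things; names that differ only in an ending like _2 or _b are one class to them, and where a whole thing is asked for, a point or a joint stands for the part that bears it (a point fixed in the world has none). Each returns a list of dicts, best first, with "score" (0 to 1); they miss things now and then, are a little off and sometimes report something else, mostly with a low value. They report only what shows in the picture. A call takes as long as a camera call. They do not tell look-alikes from the thing itself.
- look_for(camera, query): "extent" ([left, top, right, bottom] in pixels, round what is visible of it).
- cut_out(camera, query): "region" (480x640 bool, what is visible of it) and "extent" ([left, top, right, bottom] in pixels, round what is visible of it).
- tip_of(camera, query): "at" ([row, column] in pixels: a listed point, or the origin of a listed thing).
The state is a dict: "time": time; "q": joint angles; "joint_vel": joint speeds; "joint_torque": joint torques, N m; "tool_pos": TCP position; "tcp_rot": TCP orientation; "wrist_force": force on the tool from outside, world axes, zero at the start; "torque": the same for the moment, N m; "width": opening from 0.0 (shut) to 1.0 (fully open); "grip_force": force on a finger pad.
Only numpy, scipy, OpenCV 4.12 (cv2) and the standard library are available. Lean on these libraries where they do the work, as an engineer would, in place of code of your own. Each camera call takes 0.05 s, during which the arm holds its last target. There are 200 camera calls.

### The job

Test the repaired board in the probe jig: push the black board carrier by its blue push plate along its guides until it is fully home against the stop, then reach down through the yellow-edged window of the guard and press the red lever pad all the way down, so that the probe pins bear on the board. Touch no part of the guard (a bump trips its interlock), do not lift the carrier, do not press the lever before the carrier is home, force nothing and leave the other things on the bench where they are. Finish while holding the lever down with the fingertips.

Things in the scene. Friction and masses are not known exactly. Their poses are not given: they have to be found in the camera images.
- jig: probe test jig, a fixed 300 x 150 x 12 mm aluminium plate with guard, lever and probe head. Its frame: +x the way the carrier is pushed (away from the robot), +y left, z up; origin in the plate's underside, 170 mm from its front edge, midway between its sides. 9 mm high guide rails (inner faces at y = +-33.6 mm) lead the carrier to a steel end stop. Over 50 N on jig or carrier is too much
- guard: fixed guard over the far part of the jig, same frame as the jig: clear panes, aluminium posts and a yellow-edged clear top, x -81 to +121 mm, y -74 to +74 mm (red interlock switch to y = -90 mm at x 62 to 108), top face at z = 96 mm, 6 mm thick; open at the front below z = 53 mm for the carrier. Nothing of the robot may touch it
- window (a point): centre of the rectangular opening in the guard's top, at the level of the top face; the opening measures 64 mm along the jig's x and 72 mm along its y (jig x -62 to +2 mm, y -36 to +36 mm)
- lever_pad (a point): centre of the upper face of the red thumb pad (34 mm along x, 36 mm along y) at the near end of the lever, right under the window; at rest 18 mm below the guard's top face
- lever (a joint): angle of the spring-return lever, rad: 0 up at rest, 0.14 down on its stop. Hinged about a level axis along the jig's y, 130 mm beyond the pad, so the pad goes 18 mm down (and under 1 mm towards or away from the robot); pressing takes about 4 N at first and about 10 N at the stop; springs up when let go
- probe_head: black spring-loaded probe head with brass pins hanging under the middle of the lever; origin at the level of the pin tips, 6 mm above the board when the lever is up. The pins meet the board at about 0.085 rad of the lever and then give
- carrier: loose black carrier, about 0.3 kg, with a green circuit board in its nest (90 x 64 mm, 11 mm high with board) and a flat 40 mm wide tongue towards the robot ending in the blue push plate. Origin under the nest's middle, x along the jig's x. Slides on the jig plate with 2 to 5 N; fully home its origin is at x = 30, y = 0, z = 12 mm in the jig's frame; starts 45 to 75 mm short of that
- push_plate (a point): centre of the near face (towards the robot) of the carrier's upright blue push plate, 46 mm wide, 34 mm high, 8 mm thick; 170 mm on the robot's side of the carrier's origin and 23 mm above the carrier's underside. When the carrier is home it stands 60 mm in front of the guard
- flux_jar: bystander: small yellow jar with black lid, 42 mm wide, 38 mm high, beside the jig; origin under its centre
- tweezers: bystander: steel tweezers lying beside the jig, 125 mm long; origin at mid-length
- screwdriver: bystander: red-handled screwdriver lying beside the jig, 150 mm long
- spare_board: bystander: loose blue circuit board 105 x 52 mm lying beside the jig; origin under its centre
- solder_reel: bystander: orange reel, 54 mm wide, 42 mm high, on the right side of the bench; origin under its centre
- phone: bystander: black phone, 150 x 72 x 8 mm, lying on the left side of the bench; origin under its centre
- cleaner_bottle: bystander: white bottle with blue cap, 56 mm wide, 125 mm high, on the left side of the bench; origin under its centre
- test_pen: bystander: green test pen lying on the right side of the bench, 120 mm long
Things that resemble listed ones, but are neither listed nor needed, are in the scene too. What is meant by the carrier is not orange, and is the larger of those in its own colour.

How it is judged:
By the outcome, as a careful person would: the job done as asked, in the order asked, and still so for the second after the job is handed in, while the arm keeps its last pose, push and grip.
It also fails if it takes over 45 s, if anything falls off the work surface, if the arm or the gripper's body presses on something with over 40 N, if the wrist force passes 120 N, or if a joint passes its speed limit or range.

## Working session

There is one attempt and no reset: what is moved stays moved. The work goes in short steps, Python scripts to look and compute and a tool call to move; the robot and the scene stay as the last step left them, time stands still between calls to the robot, and variables do not carry over. Pictures are saved under pics/ and viewed, at most 10 in all, crops included, and the job is handed in when it is done.

Besides the shell and the picture viewer there is one more tool, called after "Call:" by a JSON object that holds its "method" and its "body". step_arm: Moves the arm, as the interface text tells. Its arguments: {"type":"object","properties":{"targets":{"type":"array","items":{"type":"array"}},"grip_force":{"type":"number"}},"required":["targets"]}

```bash
mkdir -p pics
cat > h.py <<'E'
import numpy as np, cv2
from workcell import *
def ray(cam,uv):
    c=calibration(cam);K=np.array(c["camera_matrix"]);d=np.array(c["dist_coeffs"]);R=np.array(c["R"]);t=np.array(c["t"])
    p=cv2.undistortPoints(np.array([[uv]],float),K,d)[0,0]
    return -R.T@t, R.T@np.array([p[0],p[1],1.])
def onz(cam,uv,z):
    o,v=ray(cam,uv); return o+v*(z-o[2])/v[2]
def tri(a,b):
    A=[];B=[]
    for cam,uv in (("scene",a),("top",b)):
        o,v=ray(cam,uv);v=v/np.linalg.norm(v);P=np.eye(3)-np.outer(v,v);A.append(P);B.append(P@o)
    return np.linalg.lstsq(np.vstack(A),np.hstack(B),rcond=None)[0]
def proj(cam,X):
    c=calibration(cam);K=np.array(c["camera_matrix"]);d=np.array(c["dist_coeffs"])
    return cv2.projectPoints(np.array(X,float).reshape(-1,3),cv2.Rodrigues(np.array(c["R"]))[0],np.array(c["t"]),K,d)[0][:,0]
def save(cam,name):
    im=read_camera(cam);cv2.imwrite("pics/"+name,im[:,:,::-1]);return im
E
python3 - <<'E'
from h import *
np.set_printoptions(precision=4,suppress=True)
for c in("scene","top"):
    save(c,c+"0.png")
    print(c,ray(c,(320,240)))
    for q in("push_plate","window","lever_pad","carrier","jig","guard","probe_head"):
        print(q,[(round(r["score"],2),np.round(r["at"][::-1],1)) for r in tip_of(c,q)[:3]])
print(read_state())
E
```

```text
scene (array([ 0.7979, -0.5607,  0.9392]), array([-0.3123,  0.5118, -0.8007]))
push_plate [(0.83, array([348.9, 251.8])), (0.74, array([326.1, 341.4])), (0.7, array([330.4, 145.4]))]
window [(0.92, array([420. , 251.2]))]
lever_pad [(0.62, array([415. , 258.1]))]
carrier [(0.83, array([356.8, 399.4]))]
jig [(0.94, array([424.3, 277.7]))]
guard [(0.75, array([424.8, 277.6]))]
probe_head []
top (array([ 0.2812, -0.0158,  1.2488]), array([ 0.169 ,  0.0204, -0.9855]))
push_plate [(0.73, array([182.4, 323.3])), (0.7, array([408.8, 201.2])), (0.58, array([318.1, 224.5]))]
window [(0.69, array([300.7, 155.3]))]
lever_pad [(0.55, array([298.5, 157.9]))]
carrier [(0.73, array([299.6, 159.1]))]
jig [(0.8, array([299.8, 158.3])), (0.17, array([244.2, 177.9]))]
guard [(0.56, array([300. , 158.6]))]
probe_head [(0.37, array([259.6, 212.4]))]
{'time': 0.8, 'q': array([-1.2829,  0.2639,  1.604 ,  0.    ,  1.2737, -0.0369]), 'joint_vel': array([-0.0009,  0.0022,  0.0002,  0.0016,  0.0009, -0.0008]), 'joint_torque': array([  0.0002, -51.4976, -36.7696,   0.    ,   0.0005,   0.    ]), 'tool_pos': array([ 0.2154, -0.6397,  0.3039]), 'tcp_rot': array([3.1002, 0.5081, 0.    ]), 'wrist_force': array([-1.4696,  0.3665,  0.1796]), 'torque': array([0.0205, 0.0165, 0.0067]), 'grip_force': 0.0, 'width': 0.9977053026180026}
```

View pics/scene0.png

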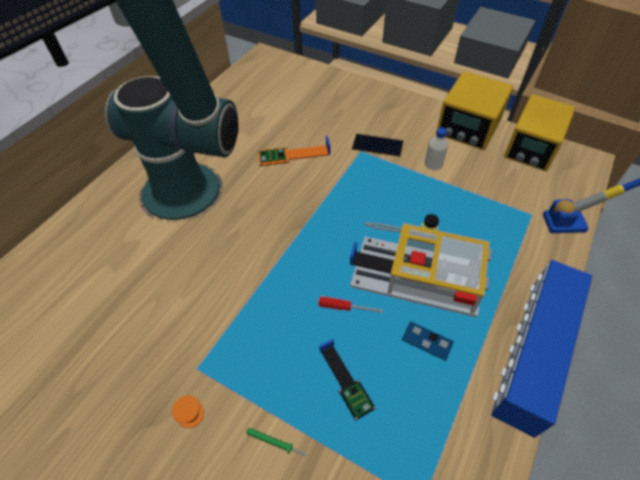

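View pics/top0.png

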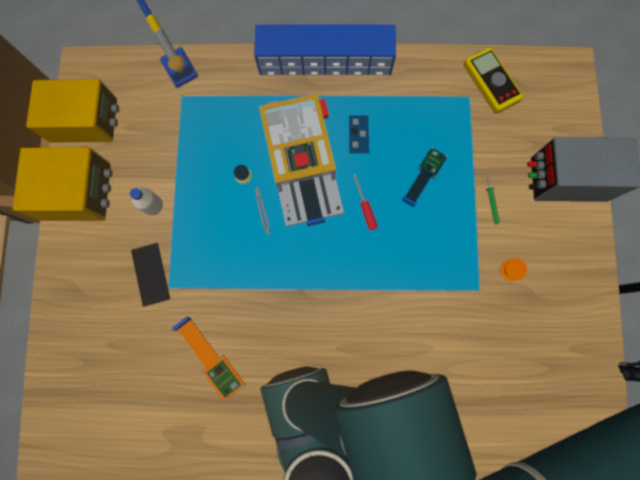

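The real carrier sits in the jig: plate at scene (353,252) and top (317,222). The other blue-ended carriers are decoys. I'll zoom in on both views to fit the jig pose.

Run:
```python
import cv2
a=cv2.imread("pics/scene0.png")[210:330,340:500];b=cv2.imread("pics/top0.png")[85:235,240:400]
cv2.imwrite("pics/c1.png",cv2.resize(a,None,fx=5,fy=5,interpolation=cv2.INTER_CUBIC))
cv2.imwrite("pics/c2.png",cv2.resize(b,None,fx=4,fy=4,interpolation=cv2.INTER_CUBIC))
```

```text
(no output)
```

View pics/c1.png

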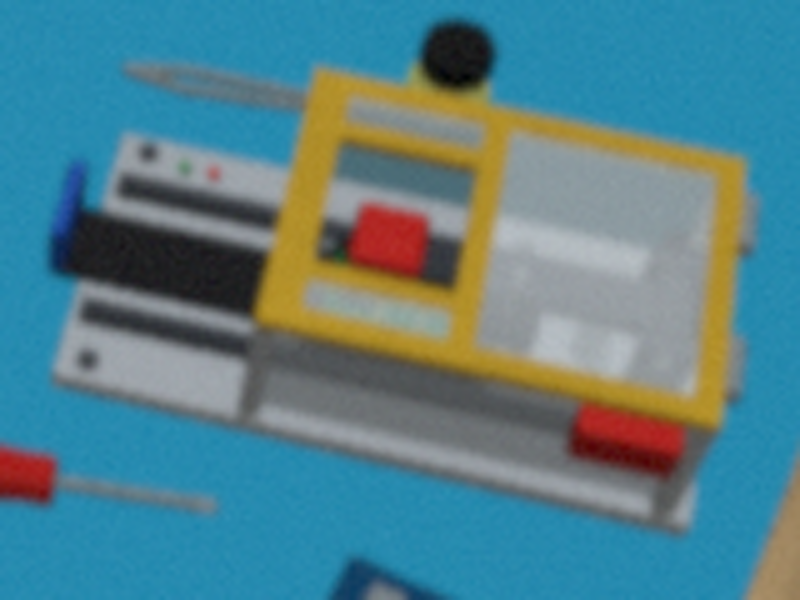

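View pics/c2.png

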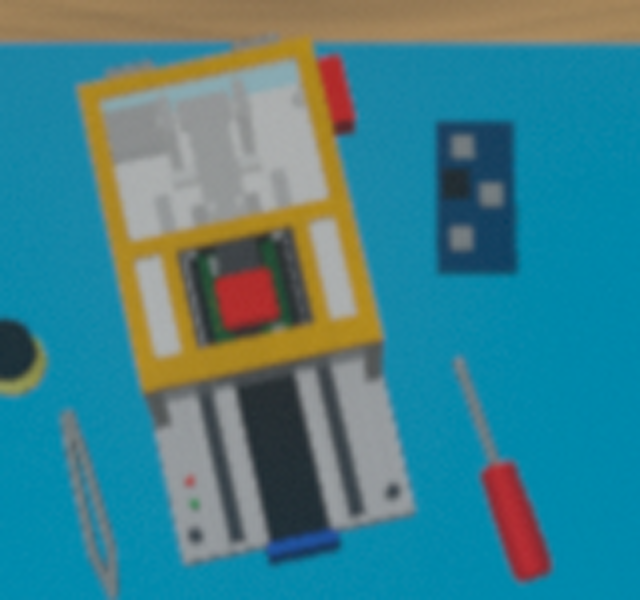

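```bash
cat > fit.py <<'E'
from h import *
from scipy.optimize import least_squares
P=lambda c,u,v:((u+.5)/5-.5+340,(v+.5)/5-.5+210) if c=="scene" else ((u+.5)/4-.5+240,(v+.5)/4-.5+85)
D=[("scene",317,68,-81,74,96),("scene",257,320,-81,-74,96),("scene",747,158,121,74,96),("scene",720,425,121,-74,96),
("top",145,393,-81,74,96),("top",384,342,-81,-74,96),("top",77,87,121,74,96),("top",310,38,121,-74,96),
("top",197,347,-62,36,96),("top",314,322,-62,-36,96),("top",178,250,2,36,96),("top",294,226,2,-36,96),
("scene",124,132,-170,75,12),("scene",55,375,-170,-75,12),("top",183,561,-170,75,12),("top",413,513,-170,-75,12),
("top",267,545,'f',23,52),("top",337,530,'f',-23,52),("top",270,563,'n',23,18),("top",340,546,'n',-23,18)]
def T(p,X): 
    c,s=np.cos(p[3]),np.sin(p[3]); return np.array([[c,-s,0],[s,c,0],[0,0,1]])@(np.array(X)/1000)+[p[0],p[1],p[2]]
def res(p,full=False):
    r=[]
    for c,u,v,x,y,z in D:
        if x=='f':x=p[4]*1000-162
        if x=='n':x=p[4]*1000-170
        r.append(proj(c,T(p,[x,y,z]))[0]-P(c,u,v))
    r=np.array(r); return r if full else r.ravel()
if __name__=="__main__":
    np.set_printoptions(precision=4,suppress=True)
    s=least_squares(res,[.65,0,0,.2,-.03],loss="soft_l1");p=s.x
    print(p);print(np.round(res(p,True),1).tolist())
    print("plate",T(p,[p[4]*1000-170,0,35]),"home",T(p,[-140,0,35]),"pad",T(p,[-30,0,78]),"win",T(p,[-30,0,96]))
E
python3 fit.py; python3 -c "
from h import *
print(tri((420,251.2),(300.7,155.3)),tri((415,258.1),(298.5,157.9)),tri((352,252),(318,224)))"
```

```text
[ 0.7133  0.0634  0.0008  0.232  -0.0159]
[[-0.4, 0.0], [-0.5, -0.0], [-0.3, 0.3], [0.1, 0.5], [-0.6, -0.3], [-0.2, -0.9], [0.0, -0.1], [-0.0, -0.5], [0.2, 0.4], [0.2, 0.2], [-0.5, 0.1], [-0.6, -0.3], [-0.0, 0.2], [-0.6, -0.2], [0.2, 0.3], [0.5, -0.7], [-0.8, -0.6], [0.0, -0.9], [-0.2, 0.8], [0.1, 1.0]]
plate [0.5324 0.0206 0.0358] home [0.577  0.0312 0.0358] pad [0.6841 0.0565 0.0788] win [0.6841 0.0565 0.0968]
[0.68537416 0.05703569 0.10090312] [0.68345107 0.06036141 0.07090258] [0.53126252 0.01687532 0.0408547 ]
```

Call:
{"method": "step_arm", "body": {"targets": [[[0,0,0.093],[0,0,0],0],[[0,0,0],[20.7,-28.5,0],0],[[0,0,0],[20.7,-28.5,0],0],[[0,0,0],[20.7,-28.5,0],0],[[0,0,0],[20.7,-28.5,0],0]]}}

```text
time: 1.22
tool_pos: [0.27, -0.5085, 0.3037]
tcp_rot: [-3.121, -0.362, -0.0]
wrist_force: [0.6, 0.1, 0.5]
width: 0.302
grip_force: 0.0
```

Call:
{"method": "step_arm", "body": {"targets": [[[0,0,0],[20.7,-28.5,0],0],[[0,0,0],[20.7,-28.5,0],0],[[0,0,0],[20.7,-28.5,0],0],[[0,0,0],[20.7,-28.5,0],0],[[0,0,0],[20.7,-28.5,0],0]]}}

```text
time: 1.63
tool_pos: [0.3381, -0.3457, 0.3041]
tcp_rot: [3.12, 0.363, 0.001]
wrist_force: [1.2, 0.6, 0.4]
width: 0.004
grip_force: 0.0
```

Call:
{"method": "step_arm", "body": {"targets": [[[0,0,0],[20.7,-28.5,0],0],[[0,0,0],[20.7,-28.5,0],0],[[0,0,0],[20.7,-28.5,0],0],[[0,0,0],[20.7,-28.5,0],0],[[0,0,0],[20.7,-28.5,0],0]]}}

```text
time: 2.05
tool_pos: [0.4061, -0.1832, 0.3043]
tcp_rot: [3.12, 0.363, 0.002]
wrist_force: [1.4, -0.1, -0.5]
width: 0.0
grip_force: 0.0
```

Call:
{"method": "step_arm", "body": {"targets": [[[0,0,0],[20.7,-28.5,0],0],[[0,0,0],[20.7,-28.5,0],0],[[0,0,0],[20.7,-28.5,0],0],[[0,0,0],[20.7,-28.5,0],0],[[0,0,0],[0,0,0],0]]}}

```text
time: 2.47
tool_pos: [0.4618, -0.0501, 0.3044]
tcp_rot: [-3.117, -0.371, -0.004]
wrist_force: [-0.1, -0.7, 0.1]
width: -0.002
grip_force: 0.0
```

```bash
cat > st.py <<'E'
from fit import *
p=[.7133,.0634,.0008,.232]
def st():
    s=read_state();d=(s["tool_pos"]-p[:3])*1000;c,n=np.cos(.232),np.sin(.232)
    R=cv2.Rodrigues(s["tcp_rot"])[0]
    print("t",round(s["time"],2),"jig mm",np.round([c*d[0]+n*d[1],-n*d[0]+c*d[1],d[2]],1),"F",s["wrist_force"].round(1),"hd",np.arctan2(R[1,0],R[0,0]).round(4),"z",R[:,2].round(3),"w",s["width"])
E
python3 -c "
from st import *
st()
try: print(nose_length())
except TypeError: print(nose_length)"
```

```text
t 2.47 jig mm [-270.8  -52.6  303.6] F [-0.1 -0.7  0.1] hd 0.2369 z [ 0.002  0.003 -1.   ] w -0.002484927286659081
0.0726
```

Call:
{"method": "step_arm", "body": {"targets": [[[0,0,0.005],[20,-26,0],0],[[0,0,0],[19,-27,0],0],[[0,0,0],[0,0,30],0],[[0,0,0],[0,0,40],0],[[0,0,0],[0,0,40],0]]}}

```text
time: 2.88
tool_pos: [0.4876, 0.0059, 0.1945]
tcp_rot: [3.12, 0.358, 0.008]
wrist_force: [0.9, -0.3, -0.3]
width: -0.002
grip_force: 0.0
```

Call:
{"method": "step_arm", "body": {"targets": [[[0,0,0],[0,0,40],0],[[0,0,0],[0,0,35],0],[[0,0,0],[0,0,18],0],[[0,0,0],[0,0,0],0],[[0,0,0],[0,0,0],0]]}}

```text
time: 3.3
tool_pos: [0.4853, 0.0053, 0.1001]
tcp_rot: [-3.121, -0.355, 0.004]
wrist_force: [0.6, -0.6, 0.5]
width: -0.002
grip_force: 0.0
```

Run:
```python
from st import *
st()
a=save("scene","s1.png")[190:310,320:480];b=save("top","t1.png")[165:285,240:400]
cv2.imwrite("pics/c3.png",cv2.resize(np.hstack([a,b]),None,fx=2.5,fy=2.5,interpolation=cv2.INTER_CUBIC)[:,:,::-1])
```

```text
t 3.3 jig mm [-235.3   -4.1   99.3] F [ 0.6 -0.6  0.5] hd 0.2265 z [-0.003  0.    -1.   ] w -0.002083414642702343
```

View pics/c3.png

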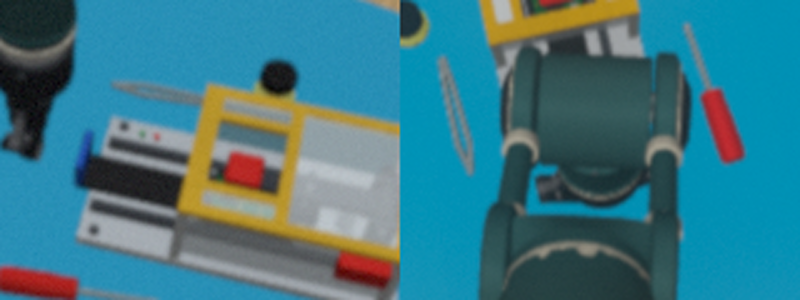

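The fingertips hang at crop (20,150), in front of the blue plate at (85,155), and the way is clear. Starting the push.

Call:
{"method": "step_arm", "body": {"targets": [[[0,0,-0.004],[5,-4,1],0],[[0,0,0],[7,0,0],0],[[0,0,0],[7,0,0],0],[[0,0,0],[6,0,0],0],[[0,0,0],[3,0,0],0]]}}

```text
time: 3.82
tool_pos: [0.5144, 0.0162, 0.1008]
tcp_rot: [3.12, 0.362, 0.004]
wrist_force: [0.3, -0.4, 1.2]
width: 0.002
grip_force: 0.0
```

Call:
{"method": "step_arm", "body": {"targets": [[[0,0,0],[3,0,0],0],[[0,0,0],[3,0,0],0],[[0,0,0],[3,0,0],0],[[0,0,0],[3,0,0],0],[[0,0,0],[3,0,0],0]]}}

```text
time: 4.23
tool_pos: [0.5262, 0.0193, 0.0994]
tcp_rot: [-3.121, -0.362, 0.004]
wrist_force: [-2.1, -0.5, 1.4]
width: -0.001
grip_force: 1.4
```

Call:
{"method": "step_arm", "body": {"targets": [[[0,0,0],[3,0,0],0],[[0,0,0],[3,0,0],0],[[0,0,0],[3,0,0],0],[[0,0,0],[3,0,0],0],[[0,0,0],[3,0,0],0]]}}

```text
time: 4.65
tool_pos: [0.542, 0.0229, 0.0997]
tcp_rot: [-3.121, -0.362, 0.0]
wrist_force: [-1.4, 0.0, -0.6]
width: 0.003
grip_force: 0.6
```

```bash
python3 -c "
from st import *
st()"
```

```text
t 4.65 jig mm [-176.    -0.    98.9] F [-1.4  0.  -0.6] hd 0.2308 z [-0.  0. -1.] w 0.002751898948644278
```

Call:
{"method": "step_arm", "body": {"targets": [[[0,0,0],[3,0,0],0],[[0,0,0],[3,0,0],0],[[0,0,0],[3,0,0],0],[[0,0,0],[3,0,0],0],[[0,0,0],[1,0,0],0]]}}

```text
time: 5.07
tool_pos: [0.5549, 0.0259, 0.1]
tcp_rot: [3.121, 0.362, 0.001]
wrist_force: [-1.9, 0.4, 0.0]
width: -0.002
grip_force: 0.8
```

Call:
{"method": "step_arm", "body": {"targets": [[[0,0,0],[1,0,0],0],[[0,0,0],[1,0,0],0],[[0,0,0],[1,0,0],0],[[0,0,0],[1,0,0],0]]}}

```text
time: 5.4
tool_pos: [0.5581, 0.0267, 0.1]
tcp_rot: [3.121, 0.362, -0.0]
wrist_force: [-3.6, -1.1, 2.1]
width: -0.003
grip_force: 1.7
```

```bash
python3 -c "
from st import *
st();print([(round(r['score'],2),np.round(r['at'][::-1],1)) for r in (read_camera('scene') is not None and tip_of('scene','push_plate'))], proj('scene',T(p,[-140,0,35])))"
```

```text
t 5.4 jig mm [-1.595e+02 -1.000e-01  9.920e+01] F [-3.6 -1.1  2.1] hd 0.2308 z [-0. -0. -1.] w -0.0028096747222679424
[(0.89, array([366.7, 255.4])), (0.72, array([325.8, 342. ])), (0.72, array([328.4, 147.4])), (0.23, array([430.2, 226.4]))] [[369.94973499 256.78276754]]
```

Not yet home: it is still sliding at about 3 N. I'll go on in 1 mm rows, watching the force.

Call:
{"method": "step_arm", "body": {"targets": [[[0,0,0],[1,0,0],0],[[0,0,0],[1,0,0],0],[[0,0,0],[1,0,0],0],[[0,0,0],[1,0,0],0]]}}

```text
time: 5.83
tool_pos: [0.5622, 0.0276, 0.0999]
tcp_rot: [-3.121, -0.362, 0.0]
wrist_force: [-4.1, -0.7, 2.4]
width: -0.001
grip_force: 1.9
```

Call:
{"method": "step_arm", "body": {"targets": [[[0,0,0],[1,0,0],0],[[0,0,0],[1,0,0],0]]}}

```text
time: 6.0
tool_pos: [0.5641, 0.0281, 0.0999]
tcp_rot: [-3.121, -0.362, 0.0]
wrist_force: [-4.0, -1.0, 2.9]
width: 0.001
grip_force: 2.0
```

Call:
{"method": "step_arm", "body": {"targets": [[[0,0,0],[1,0,0],0]]}}

```text
time: 6.08
tool_pos: [0.5651, 0.0283, 0.1]
tcp_rot: [3.121, 0.362, -0.0]
wrist_force: [-4.0, -0.9, 3.7]
width: 0.001
grip_force: 2.1
```

```bash
python3 -c "
from st import *
st()"
```

```text
t 6.08 jig mm [-1.523e+02 -1.000e-01  9.920e+01] F [-4.  -0.9  3.7] hd 0.2308 z [-0. -0. -1.] w 0.0008741272935805466
```

Call:
{"method": "step_arm", "body": {"targets": [[[0,0,0],[1,0,0],0]]}}

```text
time: 6.17
tool_pos: [0.5653, 0.0284, 0.0998]
tcp_rot: [3.121, 0.362, -0.003]
wrist_force: [-8.2, -2.9, 6.5]
width: 0.0
grip_force: 4.3
```

Call:
{"method": "step_arm", "body": {"targets": [[[0,0,0],[1,0,0],0]]}}

```text
time: 6.25
tool_pos: [0.5655, 0.0284, 0.0996]
tcp_rot: [3.12, 0.362, -0.007]
wrist_force: [-10.6, -3.2, 8.8]
width: -0.0
grip_force: 5.6
```

Call:
{"method": "step_arm", "body": {"targets": [[[0,0,0],[0.7,0,0],0]]}}

```text
time: 6.33
tool_pos: [0.5655, 0.0284, 0.0995]
tcp_rot: [3.12, 0.362, -0.009]
wrist_force: [-12.2, -3.9, 10.5]
width: 0.003
grip_force: 6.1
```

Position stalls at TCP jig x ≈ -152 while the force rises to 12 N, which suggests the stop. I'll back off straight and verify from both cameras.

Call:
{"method": "step_arm", "body": {"targets": [[[0,0,0],[-3,0,0],0],[[0,0,0],[-8,0,0],0],[[0,0,0],[-20,0,0],0],[[0,0,0],[-30,0,-10],0],[[0,0,0],[0,0,-40],0]]}}

```text
time: 6.75
tool_pos: [0.4942, 0.0147, 0.1396]
tcp_rot: [-3.117, -0.361, 0.04]
wrist_force: [-2.9, -0.2, -3.0]
width: 0.002
grip_force: 0.0
```

Call:
{"method": "step_arm", "body": {"targets": [[[0,0,0],[0,0,-40],0],[[0,0,0],[0,0,-40],0],[[0,0,0],[-30,0,-20],0],[[0,0,0],[-35,0,0],0],[[0,0,0],[0,0,0],0]]}}

```text
time: 7.17
tool_pos: [0.4412, -0.0004, 0.2506]
tcp_rot: [3.12, 0.361, 0.001]
wrist_force: [-0.8, -1.2, -1.6]
width: 0.002
grip_force: 0.0
```

Run:
```python
from st import *
st()
A=save("scene","s2.png");B=save("top","t2.png")
for c in ("scene","top"):
    print(c,[(round(r['score'],2),np.round(r['at'][::-1],1)) for r in tip_of(c,'push_plate')],proj(c,T(p,[-140,0,35])))
print(proj("scene",T(p,[-145,0,35])))
def big(A,c,x,y):
    im=cv2.resize(A[y:y+90,x:x+90],None,fx=4,fy=4,interpolation=cv2.INTER_CUBIC)[:,:,::-1].copy()
    pts=[T(p,[xx,yy,zz]) for xx,yy,zz in [(-140,23,52),(-140,-23,52),(-132,23,52),(-132,-23,52),(-140,23,18),(-140,-23,18)]]
    for q in proj(c,pts):
        cv2.circle(im,tuple(int(v) for v in ((q-[x,y]+.5)*4)),2,(0,255,0),-1)
    return im
cv2.imwrite("pics/c4.png",np.hstack([big(A,"scene",330,205),big(B,"top",270,155)]))
```

```text
t 7.17 jig mm [-279.5    0.5  249.8] F [-0.8 -1.2 -1.6] hd 0.2305 z [ 0. -0. -1.] w 0.0018679254216511629
scene [(0.93, array([370.1, 256.8])), (0.9, array([326. , 343.9]))] [[369.94973499 256.78276754]]
top [(0.88, array([179.7, 320.6])), (0.65, array([408.6, 203.9]))] [[311.6238182  205.25206084]]
[[367.93957273 256.3266551 ]]
```

View pics/c4.png

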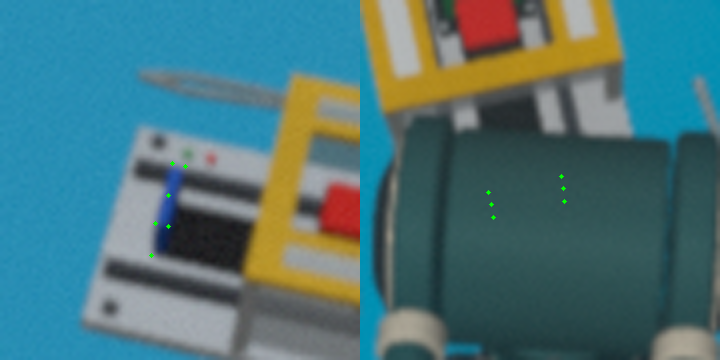

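The near face is at scene (370,257), which matches the home projection to under 1 px, so the carrier is home. Next, over the window.

Call:
{"method": "step_arm", "body": {"targets": [[[0,0,0],[35,0,0],0],[[0,0,0],[36,0,0],0],[[0,0,0],[36,0,0],0],[[0,0,0],[36,0,0],0],[[0,0,0],[36,0,0],0]]}}

```text
time: 7.78
tool_pos: [0.622, 0.0419, 0.2486]
tcp_rot: [-3.12, -0.362, 0.0]
wrist_force: [0.2, -0.1, 0.4]
width: 0.002
grip_force: 0.0
```

Call:
{"method": "step_arm", "body": {"targets": [[[0,0,0],[36,0,0],0],[[0,0,0],[34.5,0,0],0],[[0,0,0],[0,0,35],0],[[0,0,0],[0,0,25],0],[[0,0,0],[0,0,0],0]]}}

```text
time: 8.2
tool_pos: [0.6856, 0.0576, 0.1812]
tcp_rot: [-3.12, -0.363, 0.019]
wrist_force: [-2.5, -0.1, -0.8]
width: -0.001
grip_force: 0.0
```

Run:
```python
from st import *
st()
A=save("scene","s3.png")
im=cv2.resize(A[180:300,350:510],None,fx=4,fy=4,interpolation=cv2.INTER_CUBIC)[:,:,::-1].copy()
s=read_state();R=cv2.Rodrigues(s["tcp_rot"])[0]
for X in (T(p,[-30,0,78]),s["tool_pos"]+R[:,2]*.0726):
    q=proj("scene",X)[0]; cv2.circle(im,tuple(int(v) for v in (q-[350,180]+.5)*4),3,(0,255,0),-1)
cv2.imwrite("pics/c5.png",im)
```

```text
t 8.2 jig mm [-28.3   0.7 180.4] F [-2.5 -0.1 -0.8] hd 0.2314 z [-0.012 -0.    -1.   ] w -0.0009521886543555532
```

View pics/c5.png

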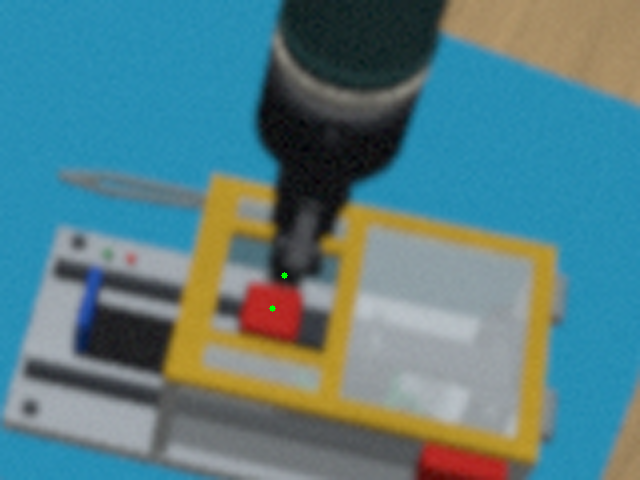

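The tip (~(290,270)) is over the red pad (272,308) and well inside the window. Descending.

Call:
{"method": "step_arm", "body": {"targets": [[[0,0,0],[0,0,8],0],[[0,0,0],[0,0,8],0],[[0,0,0],[0,0,6],0],[[0,0,0],[0,0,3],0],[[0,0,0],[0,0,0],0]]}}

```text
time: 8.67
tool_pos: [0.6876, 0.0571, 0.1647]
tcp_rot: [-3.121, -0.362, 0.0]
wrist_force: [0.2, -0.6, -1.1]
width: 0.003
grip_force: 0.0
```

Call:
{"method": "step_arm", "body": {"targets": [[[0,0,0],[0,0,2],0],[[0,0,0],[0,0,2],0],[[0,0,0],[0,0,2],0],[[0,0,0],[0,0,2],0],[[0,0,0],[0,0,2],0]]}}

```text
time: 9.08
tool_pos: [0.688, 0.0571, 0.1549]
tcp_rot: [3.121, 0.362, 0.001]
wrist_force: [-0.5, 0.0, -0.7]
width: -0.002
grip_force: 0.0
```

```bash
python3 -c "
from st import *
st()"
```

```text
t 9.08 jig mm [-26.1  -0.3 154.1] F [-0.5  0.  -0.7] hd 0.2308 z [ 0.  0. -1.] w -0.001594583670276083
```

Call:
{"method": "step_arm", "body": {"targets": [[[0,0,0],[-4,0,0],0],[[0,0,0],[0,0,2],0],[[0,0,0],[0,0,2],0],[[0,0,0],[0,0,2],0],[[0,0,0],[0,0,2],0]]}}

```text
time: 9.5
tool_pos: [0.6835, 0.0561, 0.1471]
tcp_rot: [3.121, 0.362, -0.002]
wrist_force: [-4.8, -1.0, 4.7]
width: -0.001
grip_force: 2.6
```

Call:
{"method": "step_arm", "body": {"targets": [[[0,0,0],[0,0,2],0],[[0,0,0],[0,0,2],0],[[0,0,0],[0,0,2],0],[[0,0,0],[0,0,2],0],[[0,0,0],[0,0,1],0]]}}

```text
time: 9.92
tool_pos: [0.6835, 0.0561, 0.1383]
tcp_rot: [3.121, 0.362, -0.002]
wrist_force: [-5.8, -1.6, 8.4]
width: 0.004
grip_force: 4.7
```

Call:
{"method": "step_arm", "body": {"targets": [[[0,0,0],[0,0,1],0],[[0,0,0],[0,0,1],0],[[0,0,0],[0,0,1],0]]}}

```text
time: 10.17
tool_pos: [0.6836, 0.0561, 0.1358]
tcp_rot: [3.121, 0.362, -0.002]
wrist_force: [-6.5, -0.7, 10.2]
width: -0.003
grip_force: 5.3
```

```bash
python3 -c "
from st import *
st()"
```

```text
t 10.17 jig mm [-30.6  -0.3 135. ] F [-6.5 -0.7 10.2] hd 0.2309 z [-0.001 -0.    -1.   ] w -0.003419159792638543
```

Call:
{"method": "step_arm", "body": {"targets": [[[0,0,0],[0,0,1],0],[[0,0,0],[0,0,1],0]]}}

```text
time: 10.33
tool_pos: [0.6837, 0.0561, 0.1353]
tcp_rot: [3.121, 0.362, -0.002]
wrist_force: [-11.1, -0.0, 19.9]
width: -0.003
grip_force: 11.0
```

Call:
{"method": "step_arm", "body": {"targets": [[[0,0,0],[0,0,1],0]]}}

```text
time: 10.42
tool_pos: [0.6837, 0.0561, 0.1352]
tcp_rot: [3.12, 0.362, -0.002]
wrist_force: [-12.9, -1.4, 24.4]
width: -0.002
grip_force: 12.9
```

Call:
{"method": "step_arm", "body": {"targets": [[[0,0,0],[0,0,1],0]]}}

```text
time: 10.5
tool_pos: [0.6837, 0.0561, 0.135]
tcp_rot: [3.12, 0.362, -0.002]
wrist_force: [-15.7, -1.2, 28.3]
width: 0.0
grip_force: 15.0
```

On the stop: rigid stall after ~18 mm of travel. I'll ease off the excess force and keep the lever down.

Call:
{"method": "step_arm", "body": {"targets": [[[0,0,0],[0,0,-1],0],[[0,0,0],[-1,0,-1],0],[[0,0,0],[0,0,0],0],[[0,0,0],[0,0,0],0]]}}

```text
time: 10.83
tool_pos: [0.6834, 0.056, 0.1355]
tcp_rot: [3.121, 0.362, 0.002]
wrist_force: [-7.7, 0.1, 14.5]
width: -0.001
grip_force: 7.7
```

Run:
```python
from st import *
A=save("scene","s4.png");st()
print([(round(r['score'],2),np.round(r['at'][::-1],1)) for r in tip_of("scene",'push_plate')])
cv2.imwrite("pics/c6.png",cv2.resize(A[180:300,350:510],None,fx=4,fy=4,interpolation=cv2.INTER_CUBIC)[:,:,::-1])
```

```text
t 10.88 jig mm [-30.8  -0.3 134.8] F [-7.1 -0.8 15.1] hd 0.2309 z [ 0.001  0.    -1.   ] w 0.0011605175316132953
[(0.93, array([328.6, 343.5])), (0.87, array([368.6, 257. ])), (0.58, array([329.3, 144.9]))]
```

View pics/c6.png

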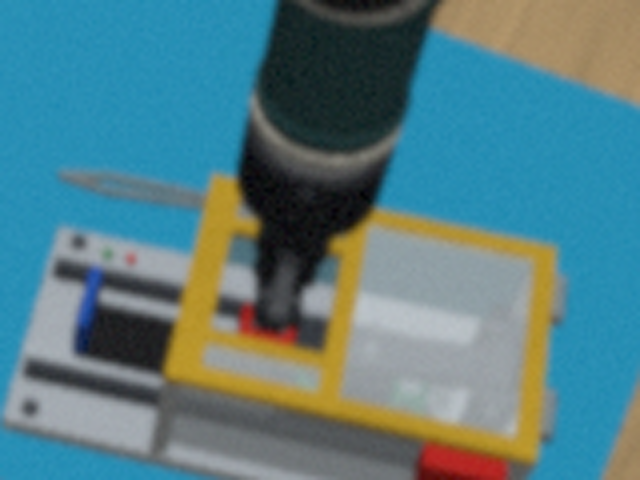

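The lever pad is down at crop (268,325), the fingers are clear of the window edges, and the blue plate has not moved from (88,308). One more mm for holding margin, then I'll hand in.

Call:
{"method": "step_arm", "body": {"targets": [[[0,0,0],[0,0,1],0],[[0,0,0],[0,0,0],0]]}}

```text
time: 11.1
tool_pos: [0.6835, 0.0561, 0.1354]
tcp_rot: [3.121, 0.362, 0.001]
wrist_force: [-9.3, -1.7, 17.9]
width: -0.004
grip_force: 9.6
```

```bash
python3 -c "
from st import *
st();print(finish_job())"
```

```text
t 11.1 jig mm [-30.7  -0.3 134.6] F [-9.3 -1.7 17.9] hd 0.2309 z [ 0.001  0.    -1.   ] w -0.003704700025473107
the job is handed in; nothing more can be done
None
```

I pushed the carrier home against its stop, pressed the lever to its stop through the window with no sign of touching the guard, and handed the job in at 11.1 s with the closed fingertips holding the lever down at about 18 N; no verdict came back.

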